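Set the loose shower mixer from the cold side, then open the water

TASK

The shower mixer stands too hot: with its long lever set the pointer to the dark marker on the dial, but as the lever is loose on the valve, first take the pointer back about 45 mm past the marker to the cold side (anticlockwise from above), so that the valve follows through the play, and then bring it up to the marker from the cold side and let go. Only then turn the small stop valve beside it fully open. Do not shift the marker, and leave the soap, tin, hairbrush and hair clip where they are.

Things in the scene. Friction and masses are not known exactly. Their poses are not given: they have to be found in the camera images.
- mixer: Shower mixer fixed to the ledge: round aluminium plate, 224 mm across, 12 mm thick, raised ticks on its far half. Origin: centre of the underside, on the vertical axis about which lever, valve and marker turn. z up; lever on its -x side, scale on its +x side. HOT is clockwise seen from above (ticks grow longer, big stop block): grip goes to +y, pointer to -y. COLD end: short ticks, thin stop pin.
- grip (a point): Centre of the mixer lever's grip: upright grey round pin, 16 mm diameter, free from 52 to 108 mm above the ledge, 120 mm from the mixer's axis, on a steel arm 16 mm wide. Pinch it from above and carry it along its arc (the wrist need not turn), or push it sideways. About 2 N drives the valve; lever and valve stay where they are left. Lever hub: 64 mm high.
- pointer (a point): Tip of the steel pointer, on the lever's tail exactly opposite the grip, 85 mm from the axis, 24 mm above the ledge; turns with the lever.
- valve_point (a point): Where the valve (brass flange under the lever) stands, on the pointer's circle; unseen point. The lever has 0.24 rad of play (29 mm at the grip, 20 mm at the pointer) between two brass ears. Driven to hot, this point coincides with the pointer; driven to cold, it lies 20 mm on the hot side of the pointer. Range +-0.95 rad about the plate's +x; starts on the hot side of the mark.
- mark (a point): Inner tip of the marker: dark steel wedge 14 mm wide, its top 30 mm above the ledge, on the rim of the scale, pointing inwards. The point is where the pointer's tip is to stand: 85 mm from the axis, 24 mm high. Its x axis points away from the mixer's axis, its y axis along the circle to COLD. Stiff; not to be moved.
- stop_hub (a point): Point on the vertical axis of the small stop valve, 36 mm above the ledge: a separate round fitting fixed left or right of the mixer, base 68 mm across, hub 36 mm across and 56 mm high.
- stop_grip (a point): Centre of the stop valve's grip: upright grey round pin, 14 mm diameter, free from 50 to 100 mm above the ledge, 70 mm from that valve's axis on a short arm. Closed, the arm points about towards the robot; it opens anticlockwise seen from above (the pin goes to the robot's right, then away), about 2 N, and stays where left. Pinch from above or push.
- stop_lever (a joint): Opening of the stop valve: 0 closed, 1.4 rad fully open (end stop).
- soap_mid (a point): Bystander: yellow soap bar 85 x 55 x 26 mm, its centre; on a white dish 130 x 100 x 18 mm.
- tin_mid (a point): Bystander: round aluminium tin 65 mm across, 32 mm high, its centre.
- brush: Bystander: wooden hairbrush, about 200 mm long, 25 mm high, lying along its x axis; origin underneath.
- clip: Bystander: black hair clip 75 x 20 x 13 mm, on the ledge near the robot; origin underneath.

How it is judged:
On the way, in this order (a step that is already met when the one before it is completed fails the run):
1. the valve is backed off at least 12 mm (along the scale) to the cold side of the mark (y of valve_point in the frame of mark above 0.012 m), for 0.1 s.
2. valve and pointer are brought up to the mark, play taken up: valve within 6 mm, pointer within 8 mm of it (horizontal distance between valve_point and mark below 0.006 m and horizontal distance between pointer and mark below 0.008 m), for 0.3 s.
3. the stop valve is turned fully open (1.25 rad or more) (value of joint stop_lever above 1.25 rad), for 0.2 s.
At the end, for the whole second after the job is handed in: The valve stands within 6 mm of the mark and the pointer within 8 mm of it (on the 85 mm circle, so the play is taken up towards hot), and the stop valve is open by 1.25 rad or more of its 1.4, at rest (all of step 2 and value of joint stop_lever above 1.25 rad and velocity of joint stop_lever below 0.05 rad/s); the robot touches nothing.
It fails at once if the stop valve is opened beyond 0.25 rad while the valve stands more than 10 mm from the mark (value of joint stop_lever above 0.25 rad and horizontal distance between valve_point and mark above 0.01 m).
It fails at once if the marker is shifted by more than 4 mm (distance of mark from where it was at the start of the episode above 0.004 m).
It fails at once if the soap bar, tin, hairbrush or hair clip is moved by more than 30 mm (distance of any of soap_mid, tin_mid, brush, clip from where it was at the start of the episode above 0.03 m).
It also fails if it takes over 64 s, if anything falls off the work surface, if the arm or the gripper's body presses on something with over 40 N, if the wrist force passes 120 N, or if a joint passes its speed limit or range.

ROBOT

A 7-joint arm with a two-finger parallel gripper is mounted at the origin on the work surface. World frame = base frame: x ahead of the robot, y to its left, z up, the work surface at z = 0. Lengths are in m, angles in rad, forces in N, time in s.
With the tool pointing down it reaches from about 0.425 to 0.925 m from the base axis. Payload 6.8 kg.
Tool frame: the origin (TCP) lies at the very end of the fingers, on their centre line; the grasp point (between the pads) lies 19 mm behind it; y points along the fingers, z is the direction in which the jaws open and shut, and the axes are right-handed (so a half turn about y gives the same grasp; the last joint's range is limited). The gripper opens to 85 mm and grips with 20 to 120 N. Pads are 22 mm wide; open, the fingers measure 114 mm over their backs; the gripper's body (76 mm by 85 mm) begins 54 mm behind the grasp point. The pads swing forward as they close: fully open they stand 13 mm farther back than shut.
Start: joints at [1.116, 0.477, 0.022, 1.555, -0.011, 1.109, -0.083], TCP at [0.229, -0.635, 0.196] pointing down, gripper open.
Joint ranges: [-2.96, 2.96], [-0.34, 2.1], [-1.41, 1.46], [0.24, 2.44], [-1.37, 4.51], [0.17, 1.92], [-2.96, 2.96]. Speed limits (rad/s): [2.39, 2.39, 3.14, 3.14, 3.14, 3.14, 3.14].

INTERFACE

Orientations are given as a rotation vector (axis times angle).
In Python, from bench import r gives the robot as it stands.
- The arm moves only by the tool drive_tool, never from a script. Its argument "series" is a list of rows, each a list of 7 numbers: the shift along the tool's x, y, z in mm, then the turn, a rotation vector about the tool's x, y, z in degrees, then the finger opening in mm, from 0 to 85.4. In form: [[tx, ty, tz, wx, wy, wz, grip], ...]. A call has 1 to 5 rows; each row is the pose to reach, as a shift and turn from the pose measured when the call began, along the tool's axes at that moment; what a row does not reach only later rows make up. A row lasts 1/10 s, in which the tool goes at most 50 mm and 8.59 degrees, less where a joint would pass 70% of its speed; a pose out of reach is approached as far as the arm can. A call with a gripper value outside its range is refused whole. The fingers move at their own pace and stop on an object; "squeeze" is the grip in N (left out, the last holds). Time passes only in rows, so rows that repeat a pose let the fingers close. It gives the time, the measured TCP pose, the force and the opening at its end, in the units of the state.
- r.get_obs(): the state, without advancing time (a new reading comes with each control period).
- r.grab_frame(name): name is "side" or "top"; returns a dict with "frame" (400x640x3 uint8, blue, green, red), "intrinsics" (3x3 intrinsics, pixels), "rvec" (rotation vector, rad) and "tvec" (3), from world to camera coordinates, as OpenCV has them. Camera axes: x right, y down, z forward; pixel columns grow to the right and rows downward; lengths in m; the calibration is good to about 2 mm. A picture is of the moment at which its call begins. There is no depth.
- r.hand_in(): hands the job in, once; it reports no verdict.
The state is a dict: "clock": time; "joints": joint angles; "qvel": joint speeds; "tau": joint torques, N m; "tcp_pos": TCP position; "orientation": TCP orientation; "contact_force": force on the tool from outside, world axes, zero at the start; "moment": the same for the moment, N m; "grip_width": finger opening in m.
Only numpy, scipy, OpenCV 4.12 (cv2) and the standard library are available. Lean on these libraries where they do the work, as an engineer would, in place of code of your own. Each camera call takes 0.05 s, during which the arm holds its last target.

## Working session

There is one attempt and no reset: what is moved stays moved. The work goes in short steps, Python scripts to look and compute and a tool call to move; the robot and the scene stay as the last step left them, time stands still between calls to the robot, and variables do not carry over. Pictures are saved under pics/ and viewed, and the job is handed in when it is done.

Besides the shell and the picture viewer there is one more tool, called after "Request:" as a command line: name --pt "numbers of a row" for each row, then --argument value for the rest. drive_tool: Moves the arm, as the interface text tells. Its arguments: {"type":"object","properties":{"series":{"type":"array","items":{"type":"array","items":{"type":"number"}}},"squeeze":{"type":"number"}},"required":["series"]}

```bash
ls; mkdir -p pics
python3 - <<'E'
from bench import r
import cv2,pickle
o=r.get_obs();print(o)
for n in("top","side"):
    f=r.grab_frame(n);cv2.imwrite(f"pics/{n}0.png",f["frame"]);pickle.dump(f,open(f"{n}0.pkl","wb"))
    print(n,f["intrinsics"],f["rvec"],f["tvec"])
E
```

```text
pics
{'clock': 0.0, 'joints': array([ 1.11588477,  0.47782372,  0.02232738,  1.55645947, -0.01153508,
        1.10931224, -0.08312361]), 'qvel': array([ 1.96968386e-03,  1.32173623e-03,  1.15315620e-03,  3.19693567e-04,
        5.22491600e-05,  1.23227484e-03, -2.67371879e-04]), 'tau': array([-9.15849305e-04, -5.96447575e+01,  1.60801850e+00, -2.81197429e+01,
        1.25551934e-02,  9.26978333e-03, -1.90103890e-05]), 'tcp_pos': array([ 0.22920403, -0.63418224,  0.19520631]), 'orientation': array([-0.3565624 ,  2.03500073, -2.03123055]), 'contact_force': array([-0.0844114 ,  0.17565362,  0.11851543]), 'moment': array([-0.02033144,  0.02199548,  0.02015892]), 'grip_width': 0.08533404559529609}
top [[411.89933492   0.         315.2816662 ]
 [  0.         411.89933492 196.69007306]
 [  0.           0.           1.        ]] [ 2.11626864 -2.17626214  0.11385256] [0.0276218  0.55876768 0.92271043]
side [[410.36515254   0.         322.34902871]
 [  0.         410.36515254 204.66514314]
 [  0.           0.           1.        ]] [ 2.3491583  -0.17648451  0.08017348] [-0.55246182  0.10209788  0.92255372]
```

View pics/top0.png

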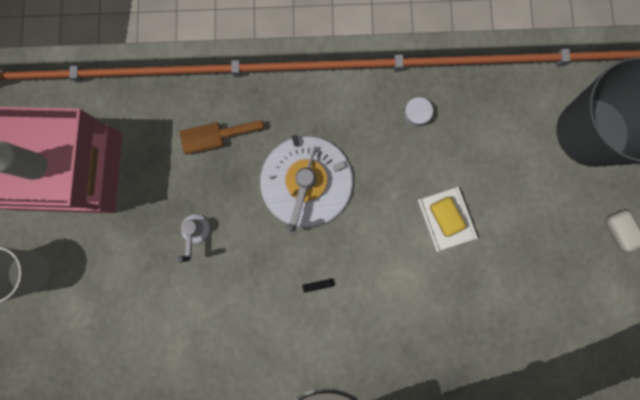

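View pics/side0.png

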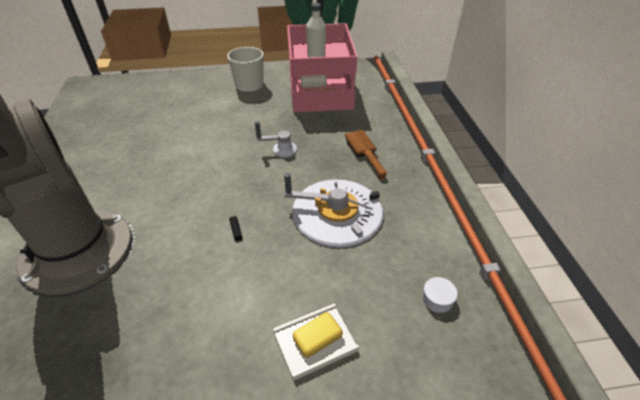

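The top view shows the mixer at about (306,180), its marker at about (297,141) and its grip at about (292,228). The stop valve is at (195,230) with its grip at (186,259). The side view agrees. I'll zoom in next.

Run:
```python
import cv2,pickle
f=pickle.load(open("top0.pkl","rb"))["frame"]
cv2.imwrite("pics/t0z.png",cv2.resize(f[125:275,165:365],None,fx=4,fy=4,interpolation=cv2.INTER_CUBIC))
f=pickle.load(open("side0.pkl","rb"))["frame"]
cv2.imwrite("pics/s0z.png",cv2.resize(f[110:250,240:400],None,fx=4,fy=4,interpolation=cv2.INTER_CUBIC))
```

```text
(no output)
```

View pics/t0z.png

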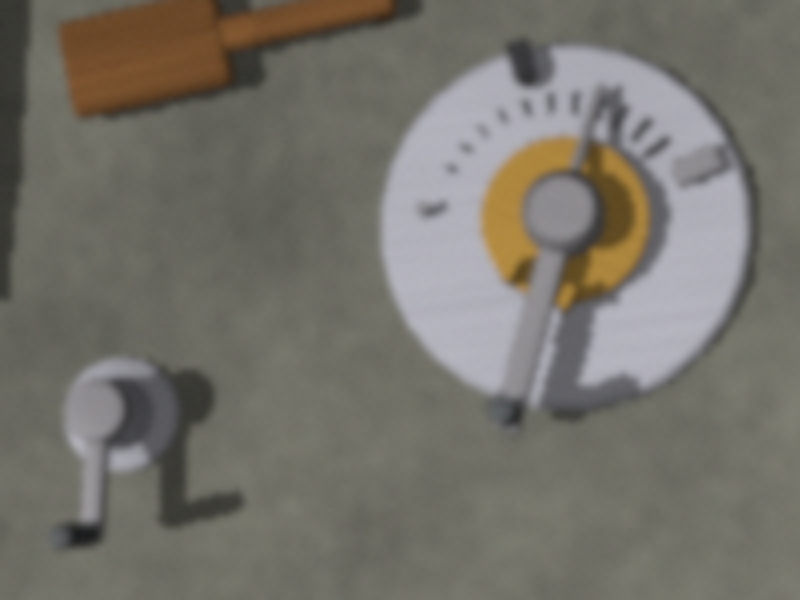

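View pics/s0z.png

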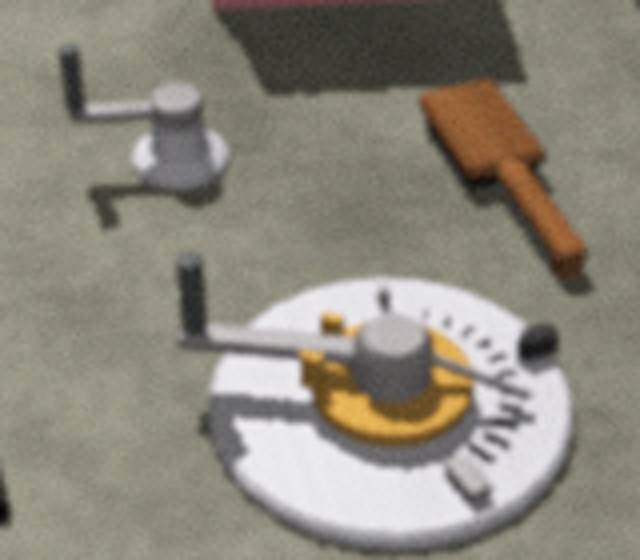

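```bash
cat > h.py <<'E'
import numpy as np,cv2,pickle
def cam(f):
    R=cv2.Rodrigues(f["rvec"])[0];t=np.asarray(f["tvec"]).reshape(3);return f["intrinsics"],R,t
def ray(f,px):
    K,R,t=cam(f);d=R.T@np.linalg.solve(K,[px[0],px[1],1]);return -R.T@t,d
def plane(f,px,z):
    c,d=ray(f,px);return c+d*(z-c[2])/d[2]
def proj(f,p):
    return cv2.projectPoints(np.array(p,float).reshape(-1,1,3),f["rvec"],f["tvec"],f["intrinsics"],None)[0].reshape(-1,2)
def tri(f,a,g,b):
    c1,d1=ray(f,a);c2,d2=ray(g,b);d1/=np.linalg.norm(d1);d2/=np.linalg.norm(d2)
    A=np.stack([d1,-d2],1);s=np.linalg.lstsq(A,c2-c1,rcond=None)[0]
    p,q=c1+s[0]*d1,c2+s[1]*d2;return (p+q)/2,np.linalg.norm(p-q)
E
python3 - <<'E'
from h import *
T=pickle.load(open("top0.pkl","rb"));S=pickle.load(open("side0.pkl","rb"))
for n,f,roi in(("top",T,(255,130,360,235)),("side",S,(288,175,390,250))):
    hsv=cv2.cvtColor(f["frame"],cv2.COLOR_BGR2HSV)
    m=((hsv[...,2]>135)&(hsv[...,1]<60)|((hsv[...,1]>120)&(hsv[...,2]>100))).astype(np.uint8)*255
    z=np.zeros_like(m);x0,y0,x1,y1=roi;z[y0:y1,x0:x1]=m[y0:y1,x0:x1]
    cs,_=cv2.findContours(z,cv2.RETR_EXTERNAL,cv2.CHAIN_APPROX_NONE);c=max(cs,key=cv2.contourArea)
    h=cv2.convexHull(c)[:,0,:]
    P=np.array([plane(f,p,0.012)[:2] for p in h])
    # circle fit, robust
    for k in range(4):
        A=np.c_[2*P,np.ones(len(P))];s=np.linalg.lstsq(A,(P**2).sum(1),rcond=None)[0];R=np.sqrt(s[2]+s[0]**2+s[1]**2)
        e=np.abs(np.hypot(*(P-s[:2]).T)-R);P=P[e<max(.004,1.5*np.median(e))]
    print(n,"plate",s[:2],R,len(P))
def tz(u,v):return (165+(u+.5)/4-.5,125+(v+.5)/4-.5)
def sz(u,v):return (240+(u+.5)/4-.5,110+(v+.5)/4-.5)
for nm,a,b in(("griptop",(503,410),(190,262)),("hubtop",(562,210),(394,338)),("stophub",(96,408),(177,98)),("stopgrip top",(62,537),(69,50)),("marker",(528,60),(538,335)),("stopblk",(700,162),(464,470)),("coldpin",(431,208),(384,296)),("pointer",(598,105),(520,388))):
    print(nm,*tri(T,tz(*a),S,sz(*b)))
E
```

```text
top plate [0.60150877 0.03562722] 0.11013793011930825 41
side plate [0.59801435 0.06065832] 0.14120486447141609 13
griptop [0.48626832 0.06572536 0.10477933] 0.0003443875662858016
hubtop [0.60184661 0.03358819 0.05847441] 0.0005956418289222859
stophub [0.49627191 0.30184928 0.05356272] 0.0010760751144390408
stopgrip top [0.42530401 0.3047496  0.0979196 ] 6.343612517905497e-05
marker [0.69751147 0.05300776 0.02983472] 0.001922824399519641
stopblk [ 0.63134756 -0.04732452  0.02673029] 0.0053640131508416195
coldpin [0.61164982 0.11337178 0.01976561] 0.0018306467192138515
pointer [0.67305715 0.0118131  0.02683504] 0.005033445330900523
```

```bash
cat >> h.py <<'E'
from scipy.spatial.transform import Rotation as Ro
def go(o,tgt,yaw=None,step=45,dth=8.0):
    """print total tool-frame shift (mm) and turn (deg) to world target; yaw = angle of tool z (jaw) in world xy"""
    R=Ro.from_rotvec(o["orientation"]);M=R.as_matrix()
    s=M.T@(np.array(tgt)-o["tcp_pos"])*1000
    w=np.zeros(3)
    if yaw is not None:
        z=np.array([np.cos(yaw),np.sin(yaw),0]);y=np.array([0,0,-1.]);x=np.cross(y,z)
        w=np.degrees(Ro.from_matrix(M.T@np.stack([x,y,z],1)).as_rotvec())
    return s.round(1),w.round(1)
E
python3 - <<'E'
from bench import r
from h import *
o=r.get_obs();M=Ro.from_rotvec(o["orientation"]).as_matrix();print(M.round(3))
T=pickle.load(open("top0.pkl","rb"));S=pickle.load(open("side0.pkl","rb"))
print("cams",ray(T,(0,0))[0],ray(S,(0,0))[0])
for y in(np.pi/2,-np.pi/2):print(go(o,(0.487,0.066,0.196),y))
for p in ((.42,-.48,.196),(.487,-.2,.196),(.487,.066,.19)):print(p,go(o,p)[0])
E
```

```text
[[-0.94  -0.001  0.34 ]
 [-0.34   0.002 -0.94 ]
 [ 0.    -1.    -0.002]]
cams [ 0.43821836 -0.00591104  0.98605708] [ 0.45443597 -0.65789657  0.72622548]
(array([-4.805e+02,  2.000e-01, -5.709e+02]), array([ 0.000e+00, -1.601e+02, -1.000e-01]))
(array([-4.805e+02,  2.000e-01, -5.709e+02]), array([ 0.1, 19.9,  0. ]))
(0.42, -0.48, 0.196) [-231.9   -0.6  -80.2]
(0.487, -0.2, 0.196) [-3.901e+02 -2.000e-01 -3.208e+02]
(0.487, 0.066, 0.19) [-480.5    6.2 -570.9]
```

Request:
drive_tool --pt "-45 0 -16 0 4 0 85" --pt "-92 0 -32 0 8 0 85" --pt "-138 0 -48 0 12 0 85" --pt "-185 0 -64 0 16 0 85" --pt "-232 0 -80 0 20 0 85"

```text
clock: 0.6
tcp_pos: [0.4212, -0.4786, 0.1951]
orientation: [-0.005, -2.22, 2.216]
contact_force: [1.5, -1.7, 0.3]
grip_width: 0.0849
```

Request:
drive_tool --pt "-8 0 -48 0 0 0 85" --pt "-16 0 -96 0 0 0 85" --pt "-24 0 -144 0 0 0 85" --pt "-32 0 -192 0 0 0 85" --pt "-40 0 -240 0 0 0 85"

```text
clock: 1.1
tcp_pos: [0.4623, -0.2367, 0.1953]
orientation: [-0.004, -2.22, 2.216]
contact_force: [0.7, -0.3, -0.4]
grip_width: 0.0853
```

Request:
drive_tool --pt "-6 0 -48 0 0 0 85" --pt "-12 0 -96 0 0 0 85" --pt "-18 0 -144 0 0 0 85" --pt "-22 0 -192 0 0 0 85" --pt "-26 0 -240 0 0 0 85"

```text
clock: 1.6
tcp_pos: [0.4892, 0.0049, 0.1957]
orientation: [-0.004, -2.22, 2.216]
contact_force: [-0.0, 0.2, -0.6]
grip_width: 0.0854
```

Run:
```python
from bench import r
from h import *
o=r.get_obs();print(o["clock"],o["tcp_pos"],go(o,(.487,.066,.196),-np.pi/2),o["joints"].round(2))
```

```text
1.6 [0.48922358 0.00494816 0.19567169] (array([  2.6,  -0.2, -61. ]), array([ 0.1, -0.3,  0.1])) [ 0.09  0.19 -0.25  1.97  0.05  0.99 -1.77]
```

Request:
drive_tool --pt "2 0 -45 0 0 0 85" --pt "3 30 -61 0 0 0 85" --pt "3 75 -61 0 0 0 85" --pt "3 115 -61 0 0 0 85" --pt "3 127 -61 0 0 0 85"

```text
clock: 2.1
tcp_pos: [0.483, 0.0657, 0.0652]
orientation: [0.004, -2.215, 2.214]
contact_force: [-0.9, -0.4, 0.5]
grip_width: 0.0848
```

Request:
drive_tool --pt "0 0 0 0 0 0 30" --pt "0 0 0 0 0 0 20" --pt "0 0 0 0 0 0 8" --pt "0 0 0 0 0 0 8" --pt "0 0 0 0 0 0 8" --squeeze 25

```text
clock: 2.6
tcp_pos: [0.4839, 0.0657, 0.0664]
orientation: [0.002, -2.217, 2.215]
contact_force: [-0.3, -0.3, 4.9]
grip_width: 0.0141
```

Run:
```python
from bench import r
from h import *
o=r.get_obs();print(o["clock"],o["tcp_pos"],o["grip_width"],o["contact_force"])
for n in("top","side"):
    f=r.grab_frame(n);pickle.dump(f,open(n+"1.pkl","wb"));cv2.imwrite(f"pics/{n}1.png",f["frame"])
a=pickle.load(open("top1.pkl","rb"))["frame"][125:275,225:375];b=pickle.load(open("side1.pkl","rb"))["frame"][130:280,250:400]
cv2.imwrite("pics/b1.png",cv2.resize(np.hstack([a,b]),(800,400),interpolation=cv2.INTER_CUBIC))
```

```text
2.6 [0.48390514 0.0657272  0.06635502] 0.014085359802540347 [-0.28550832 -0.26127087  4.94636623]
```

View pics/b1.png

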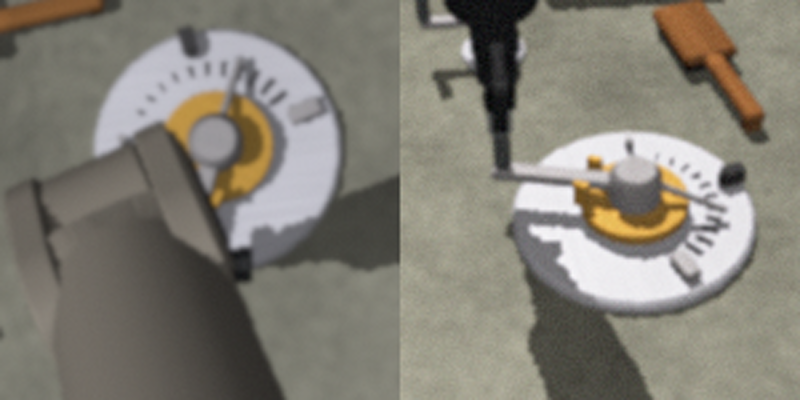

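Request:
drive_tool --pt "2.5 -3 11.7 0 0 0 8" --pt "3.8 -3 23.6 0 0 0 8" --pt "3.9 -3 35.6 0 0 0 8" --pt "2.9 -3 47.6 0 0 0 8" --pt "0.6 -3 59.4 0 0 0 8"

```text
clock: 3.2
tcp_pos: [0.4808, 0.0053, 0.0685]
orientation: [0.006, -2.214, 2.213]
contact_force: [-8.1, 0.9, -4.0]
grip_width: 0.0138
```

Request:
drive_tool --pt "-4 0 10.3 0 0 0 8" --pt "-9 0 21.4 0 0 0 8" --pt "-15 0 32 0 0 0 8" --pt "-22 0 42 0 0 0 8" --pt "-28 0 49.4 0 0 0 8"

```text
clock: 3.7
tcp_pos: [0.5085, -0.0463, 0.0683]
orientation: [0.005, -2.212, 2.213]
contact_force: [-4.2, 1.8, -1.8]
grip_width: 0.0137
```

```bash
cat > look.py <<'E'
import sys
from bench import r
from h import *
k=sys.argv[1]
o=r.get_obs();print(o["clock"],o["tcp_pos"],o["grip_width"],o["contact_force"].round(1))
for n in("top","side"):
    f=r.grab_frame(n);pickle.dump(f,open(n+k+".pkl","wb"));cv2.imwrite(f"pics/{n}{k}.png",f["frame"])
a=pickle.load(open(f"top{k}.pkl","rb"))["frame"][125:275,225:375];b=pickle.load(open(f"side{k}.pkl","rb"))["frame"][130:280,250:400]
cv2.imwrite(f"pics/b{k}.png",cv2.resize(np.hstack([a,b]),(800,400),interpolation=cv2.INTER_CUBIC))
E
python3 look.py 2
```

```text
3.7 [ 0.50853978 -0.04629283  0.06832753] 0.013685423142866724 [-4.2  1.8 -1.8]
```

View pics/b2.png

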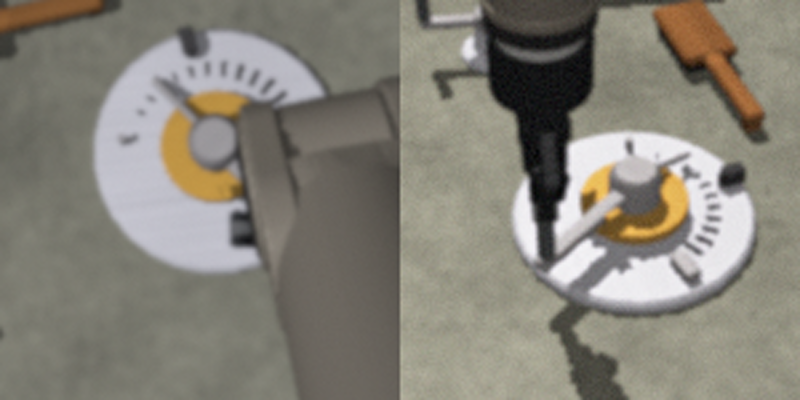

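Run:
```python
from h import *
T=pickle.load(open("top2.pkl","rb"));S=pickle.load(open("side2.pkl","rb"))
C=np.array([.602,.035])
p=plane(T,(225+157*.375,125+78*.375),.024);print(p,np.arctan2(*(p[:2]-C)[::-1]),np.hypot(*(p[:2]-C)))
p=plane(S,(250+690*.375-150,130+154*.375),.024);print(p,np.arctan2(*(p[:2]-C)[::-1]),np.hypot(*(p[:2]-C)))
g=cv2.cvtColor(T["frame"],cv2.COLOR_BGR2GRAY);print(g[134:150,290:308])
g=cv2.cvtColor(S["frame"],cv2.COLOR_BGR2GRAY);print(g[187:204,365:384])
# predicted marker outline for angles
for a in(.1,.15,.2,.25):
    u=np.array([np.cos(a),np.sin(a)])
    P=[[*(C+d*u),z] for d in(.085,.112) for z in(.012,.03)]
    print(a,proj(T,P).round(1).tolist(),proj(S,P).round(1).tolist())
a=cv2.resize(T["frame"][130:155,285:320],None,fx=11,fy=11,interpolation=cv2.INTER_NEAREST);b=cv2.resize(S["frame"][183:208,355:390],None,fx=11,fy=11,interpolation=cv2.INTER_NEAREST)
cv2.imwrite("pics/m.png",np.hstack([a,b]))
```

```text
[0.66522408 0.08455628 0.024     ] 0.6647968224963741 0.08033124657235836
[0.66497552 0.08470921 0.024     ] 0.6682081335896186 0.08023042583158914
[[116 114 108 107 102  97 100 108 112 115 118 118 118 115 111 111 113 115]
 [114 105  94  89  83  80  83  95 106 112 113 113 115 116 115 116 119 121]
 [111  95  82  71  68  67  71  85  97 103 104 108 120 132 137 137 140 142]
 [114  99  78  67  64  63  62  75  88  97  99 107 130 155 163 166 167 167]
 [130 117  93  72  63  62  63  71  84  97 100 110 133 162 178 181 183 183]
 [151 140 112  80  64  62  64  67  82  96 101 108 126 154 177 186 188 186]
 [173 162 131  91  70  63  62  66  80  95 102 104 116 145 173 185 186 186]
 [185 176 149 105  72  63  61  63  76  91 101 104 114 141 171 183 185 185]
 [188 181 159 116  77  63  61  62  69  86  99 103 114 141 172 184 186 186]
 [187 184 166 127  85  64  57  58  65  83  99 105 121 149 176 185 187 186]
 [188 185 173 141  98  69  58  56  68  87  99 114 134 162 180 186 186 187]
 [189 188 180 161 128  95  75  70  84  99 114 131 152 173 185 187 187 185]
 [190 188 185 177 158 135 119 114 122 131 143 158 17
[... 1464 characters left out ...]
 [193 176 177 185 207 195 169 140 128 128 146 158 174 200 190 163 142 143
  144]
 [144 145 152 171 213 224 212 194 170 173 195 214 222 227 215 183 151 147
  145]]
0.1 [[301.1, 146.2], [300.7, 144.4], [299.8, 135.5], [299.3, 133.4]] [[370.5, 201.5], [371.1, 196.3], [380.7, 199.7], [381.5, 194.5]]
0.15 [[299.4, 146.5], [298.9, 144.6], [297.5, 135.8], [297.0, 133.8]] [[369.9, 200.4], [370.5, 195.2], [379.9, 198.2], [380.6, 193.0]]
0.2 [[297.7, 146.9], [297.2, 145.0], [295.2, 136.3], [294.7, 134.3]] [[369.2, 199.3], [369.8, 194.0], [378.9, 196.7], [379.7, 191.5]]
0.25 [[296.0, 147.3], [295.5, 145.4], [293.0, 136.9], [292.4, 134.8]] [[368.4, 198.2], [369.0, 192.9], [377.9, 195.3], [378.7, 190.1]]
```

View pics/m.png

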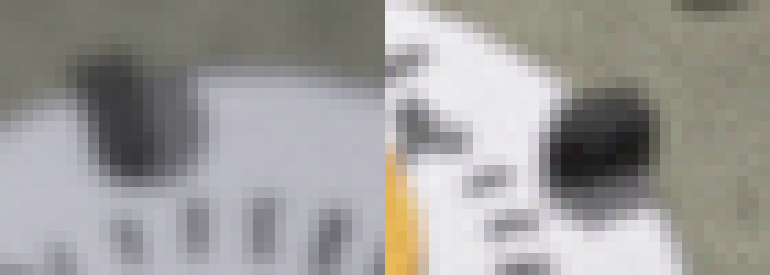

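The picture shows the marker as the dark bar near top-view px (296,141), with its shadow on the hot side. The pointer tip, at about (284,154), is well to the cold side. I'll go back slightly further to be sure of the margin.

Request:
drive_tool --pt "-4 0 4.5 0 0 0 8" --pt "-4 0 4.5 0 0 0 8" --pt "-4 0 4.5 0 0 0 8"

```text
clock: 4.1
tcp_pos: [0.5142, -0.0514, 0.0685]
orientation: [0.0, -2.212, 2.214]
contact_force: [0.9, -0.3, -6.5]
grip_width: 0.0136
```

```bash
python3 look.py 3
python3 - <<'E'
from h import *
T=pickle.load(open("top3.pkl","rb"))
a=cv2.resize(T["frame"][130:190,265:325],None,fx=10,fy=10,interpolation=cv2.INTER_CUBIC)
cv2.imwrite("pics/m3.png",a)
E
```

```text
4.1 [ 0.51415606 -0.05135015  0.06846811] 0.01356126919555297 [ 0.9 -0.3 -6.5]
```

View pics/m3.png

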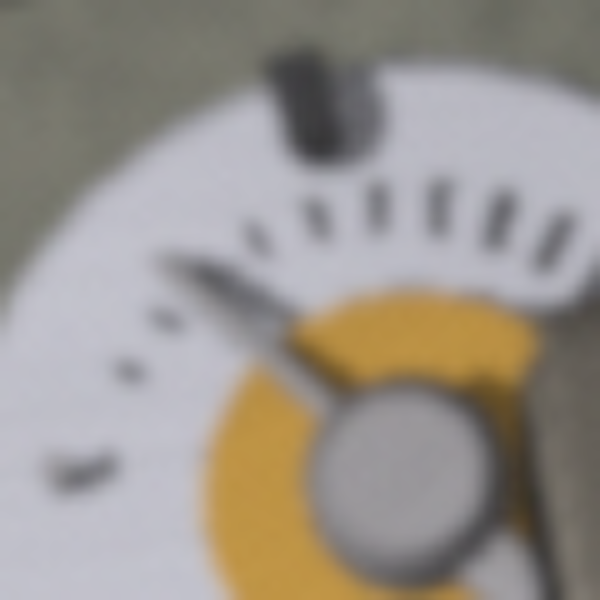

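Run:
```python
from h import *
T=pickle.load(open("top3.pkl","rb"))
q=lambda u,v:((u+.5)/10-.5+265,(v+.5)/10-.5+130)
print("hub",plane(T,q(402,483),.064))
for C in(np.array([.602,.035]),plane(T,q(402,483),.064)[:2]):
  for n,px,z in(("ptr",(155,255),.024),("ptr mid",(250,335),.026),("mk in",(317,150),.03),("mk out",(292,65),.03)):
    p=plane(T,q(*px),z);d=p[:2]-C;print(n,p.round(4),np.arctan2(d[1],d[0]).round(3),np.hypot(*d).round(4))
  print(np.arcsin((C[1]+.05135)/.12))
f=T["frame"];hsv=cv2.cvtColor(f,cv2.COLOR_BGR2HSV)
T0=pickle.load(open("top0.pkl","rb"))["frame"]
# plate rim by gradient along radial lines in frame 0 for clean directions
g=cv2.cvtColor(T0,cv2.COLOR_BGR2GRAY).astype(np.float32);F=pickle.load(open("top0.pkl","rb"))
C=np.array([.602,.035]);P=[]
for a in np.arange(0,2*np.pi,.05):
    rr=np.arange(.104,.120,.0004);px=proj(F,[[C[0]+x*np.cos(a),C[1]+x*np.sin(a),.012] for x in rr]).astype(np.float32)
    v=cv2.remap(g,px[:,0],px[:,1],cv2.INTER_LINEAR).ravel();d=np.gradient(v);i=d.argmin()
    if d[i]<-1.5: P.append([C[0]+rr[i]*np.cos(a),C[1]+rr[i]*np.sin(a)])
P=np.array(P)
for k in range(5):
    A=np.c_[2*P,np.ones(len(P))];s=np.linalg.lstsq(A,(P**2).sum(1),rcond=None)[0];R=np.sqrt(s[2]+s[0]**2+s[1]**2)
    e=np.abs(np.hypot(*(P-s[:2]).T)-R);P=P[e<max(.0012,2*np.median(e))]
print("plate",s[:2],R,len(P))
```

```text
hub [0.59952851 0.03423354 0.064     ]
ptr [0.6636 0.0937 0.024 ] 0.762 0.0851
ptr mid [0.643  0.0712 0.026 ] 0.724 0.0547
mk in [0.6865 0.0541 0.03  ] 0.222 0.0866
mk out [0.7074 0.0596 0.03  ] 0.229 0.1083
0.8032020990992438
ptr [0.6636 0.0937 0.024 ] 0.749 0.0874
ptr mid [0.643  0.0712 0.026 ] 0.705 0.057
mk in [0.6865 0.0541 0.03  ] 0.225 0.0892
mk out [0.7074 0.0596 0.03  ] 0.231 0.1109
0.7940473256794295
plate [0.60166747 0.03488734] 0.11019206061909254 98
```

Request:
drive_tool --pt "8 0 -9 0 0 0 8" --pt "15 0 -18 0 0 0 8" --pt "22 0 -28.5 0 0 0 8" --pt "27 0 -39 0 0 0 8" --pt "30 0 -48 0 0 0 8"

```text
clock: 4.7
tcp_pos: [0.482, -0.0026, 0.0684]
orientation: [0.005, -2.209, 2.214]
contact_force: [-1.2, -5.4, -6.7]
grip_width: 0.0132
```

```bash
python3 look.py 4
python3 - <<'E'
from h import *
T=pickle.load(open("top4.pkl","rb"))
a=cv2.resize(T["frame"][130:190,265:325],None,fx=10,fy=10,interpolation=cv2.INTER_CUBIC)
cv2.imwrite("pics/m4.png",a)
E
```

```text
4.7 [ 0.48201367 -0.00260149  0.06843014] 0.01318283749678471 [-1.2 -5.4 -6.7]
```

View pics/m4.png

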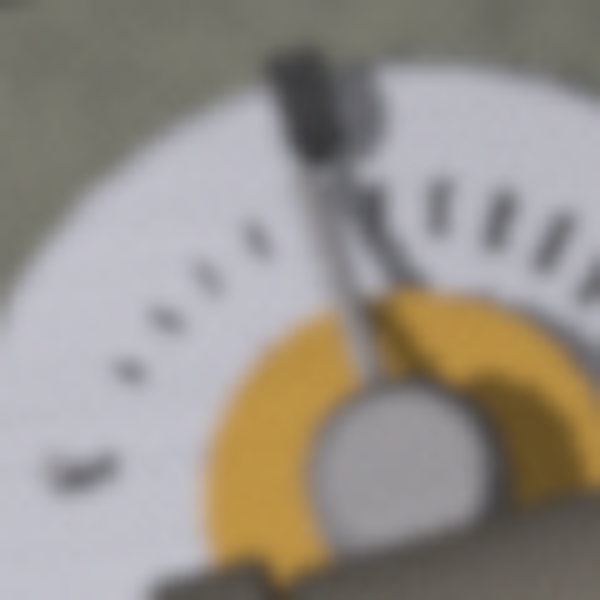

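View pics/b4.png

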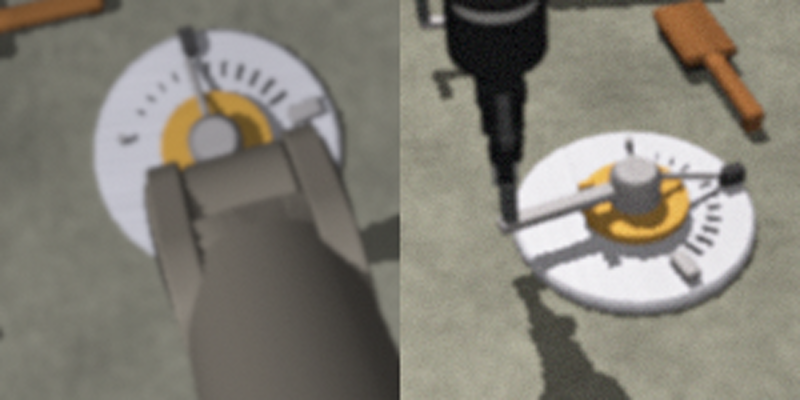

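Request:
drive_tool --pt "1 0 -2 0 0 0 8" --pt "1 0 -4 0 0 0 8" --pt "1 0 -4 0 0 0 8" --pt "1 0 -4 0 0 0 8"

```text
clock: 5.2
tcp_pos: [0.4813, 0.0034, 0.0685]
orientation: [0.008, -2.213, 2.214]
contact_force: [-2.5, -0.6, -4.4]
grip_width: 0.0132
```

```bash
python3 look.py 5
python3 - <<'E'
from h import *
T=pickle.load(open("top5.pkl","rb"))
a=cv2.resize(T["frame"][130:190,265:325],None,fx=10,fy=10,interpolation=cv2.INTER_CUBIC)
cv2.imwrite("pics/m5.png",a)
C=np.array([.6017,.0349])
q=lambda u,v:((u+.5)/10-.5+265,(v+.5)/10-.5+130)
for f in("top3","top4","top5"):
  T=pickle.load(open(f+".pkl","rb"))
  g=cv2.cvtColor(T["frame"],cv2.COLOR_BGR2GRAY).astype(np.float32)
  def prof(rad,z):
    a=np.arange(.05,.45,.01);px=proj(T,[[C[0]+rad*np.cos(t),C[1]+rad*np.sin(t),z] for t in a]).astype(np.float32)
    return a,cv2.remap(g,px[:,0],px[:,1],cv2.INTER_LINEAR).ravel().astype(int)
  for rad,z in((.07,.024),(.078,.024),(.095,.03),(.102,.03)):print(f,rad,prof(rad,z)[1].tolist())
E
```

```text
5.2 [0.48126474 0.0034308  0.06853592] 0.013246346424174086 [-2.5 -0.6 -4.4]
top3 0.07 [144, 141, 139, 137, 138, 146, 154, 162, 168, 173, 179, 183, 184, 185, 185, 182, 177, 172, 166, 158, 151, 145, 143, 144, 145, 148, 156, 163, 171, 176, 180, 184, 187, 188, 188, 188, 188, 184, 180, 176]
top3 0.078 [159, 157, 155, 156, 159, 163, 168, 171, 175, 179, 180, 181, 183, 183, 183, 183, 181, 179, 177, 174, 171, 168, 166, 166, 166, 168, 171, 174, 178, 180, 182, 185, 186, 187, 187, 187, 187, 187, 186, 183]
top3 0.095 [121, 113, 108, 104, 102, 101, 100, 97, 94, 88, 82, 76, 70, 65, 63, 62, 62, 62, 63, 66, 70, 75, 91, 108, 124, 140, 156, 167, 176, 183, 185, 187, 188, 188, 188, 189, 189, 189, 188, 188]
top3 0.102 [130, 120, 110, 104, 101, 98, 97, 95, 91, 86, 81, 75, 69, 66, 62, 62, 62, 62, 64, 65, 71, 77, 88, 103, 120, 134, 149, 159, 167, 173, 174, 175, 175, 175, 176, 176, 176, 175, 175, 175]
top4 0.07 [131, 121, 111, 100, 93, 93, 94, 95, 99, 104, 110, 115, 119, 122, 125, 127, 127, 127, 127, 129, 130, 132, 136, 141, 146, 151, 157, 162, 168, 173, 177, 181, 184, 186, 186, 187, 187, 183, 180, 176]
top4
[... 704 characters left out ...]
132, 134, 137, 141, 145, 150, 157, 164, 170, 176, 180, 184, 187, 188, 188, 188, 187, 184, 181, 178]
top5 0.078 [148, 137, 126, 117, 112, 108, 104, 107, 109, 112, 116, 118, 121, 123, 125, 126, 129, 132, 135, 138, 142, 145, 149, 153, 158, 162, 167, 172, 177, 179, 182, 185, 186, 187, 188, 188, 187, 186, 184, 181]
top5 0.095 [121, 113, 108, 104, 102, 101, 99, 96, 92, 87, 80, 75, 70, 66, 63, 61, 60, 61, 63, 66, 71, 76, 91, 108, 124, 141, 157, 167, 175, 182, 184, 186, 188, 188, 188, 189, 189, 189, 189, 189]
top5 0.102 [130, 120, 111, 105, 102, 99, 97, 95, 90, 86, 80, 75, 70, 66, 64, 62, 62, 62, 63, 64, 70, 78, 89, 103, 119, 133, 149, 159, 167, 173, 174, 176, 176, 176, 177, 177, 176, 175, 175, 175]
```

View pics/m5.png

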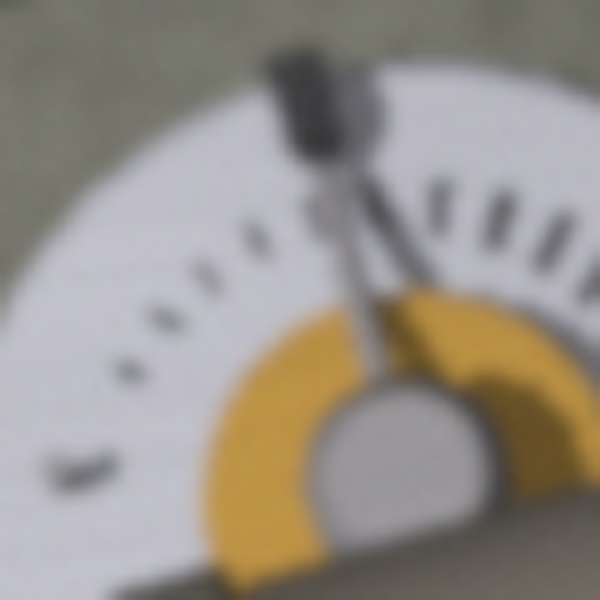

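Run:
```python
from h import *
C=np.array([.6017,.0349])
for k in("4","5"):
  T=pickle.load(open(f"top{k}.pkl","rb"));S=pickle.load(open(f"side{k}.pkl","rb"))
  # side: pointer row profiles
  for rad in(.065,.075,.082):
    a=np.arange(.0,.45,.01)
    for nm,F in(("T",T),("S",S)):
      g=F["frame"][...,2].astype(np.float32)
      px=proj(F,[[C[0]+rad*np.cos(t),C[1]+rad*np.sin(t),.024] for t in a]).astype(np.float32)
      print(k,nm,rad,cv2.remap(g,px[:,0],px[:,1],cv2.INTER_LINEAR).ravel().astype(int).tolist())
a=[cv2.resize(pickle.load(open(f"side{k}.pkl","rb"))["frame"][180:215,340:385],None,fx=8,fy=8,interpolation=cv2.INTER_CUBIC) for k in "45"]
cv2.imwrite("pics/s45.png",np.hstack(a))
```

```text
4 T 0.065 [161, 154, 146, 139, 130, 122, 113, 110, 106, 103, 103, 108, 113, 118, 124, 130, 136, 141, 142, 141, 140, 139, 137, 135, 134, 134, 137, 140, 143, 147, 152, 156, 161, 165, 169, 173, 177, 180, 182, 184, 187, 187, 187, 187, 187]
4 S 0.065 [218, 220, 220, 213, 207, 201, 194, 186, 179, 174, 169, 164, 162, 164, 171, 177, 183, 189, 194, 196, 194, 192, 190, 187, 184, 176, 169, 161, 151, 141, 132, 131, 135, 139, 142, 145, 148, 153, 162, 171, 180, 189, 198, 205, 209]
4 T 0.075 [176, 172, 165, 155, 145, 135, 125, 115, 105, 103, 101, 99, 99, 100, 102, 103, 104, 106, 107, 109, 111, 113, 116, 118, 120, 124, 129, 134, 140, 146, 152, 158, 164, 169, 174, 178, 180, 183, 185, 186, 186, 185, 183, 179, 174]
4 S 0.075 [144, 153, 165, 176, 187, 195, 202, 209, 213, 218, 216, 211, 206, 201, 196, 188, 180, 173, 166, 160, 152, 145, 138, 131, 126, 130, 135, 141, 146, 151, 158, 168, 177, 187, 197, 206, 211, 216, 220, 224, 229, 231, 232, 233, 233]
4 T 0.082 [184, 183, 182, 180, 178, 175, 171, 168, 163, 157, 152, 144, 136, 129, 122, 115, 107, 107, 108, 108, 111, 114, 117, 118, 119, 121, 126, 132, 137, 14
[... 1001 characters left out ...]
, 174]
5 S 0.075 [179, 188, 199, 208, 217, 221, 223, 224, 225, 226, 220, 211, 201, 191, 182, 169, 158, 148, 139, 130, 130, 130, 132, 135, 139, 148, 158, 166, 175, 183, 191, 198, 205, 211, 218, 223, 225, 227, 229, 231, 233, 233, 233, 232, 232]
5 T 0.082 [184, 184, 181, 178, 175, 168, 160, 152, 143, 133, 124, 119, 115, 112, 113, 114, 116, 116, 116, 117, 121, 125, 128, 134, 140, 145, 152, 160, 167, 172, 177, 182, 184, 185, 186, 187, 187, 188, 188, 188, 187, 187, 187, 187, 187]
5 S 0.082 [106, 104, 102, 100, 95, 89, 85, 84, 84, 83, 85, 86, 88, 89, 90, 89, 89, 96, 103, 109, 115, 124, 142, 159, 170, 183, 194, 203, 213, 223, 230, 232, 233, 234, 235, 236, 235, 235, 234, 234, 234, 234, 234, 233, 233]
```

View pics/s45.png

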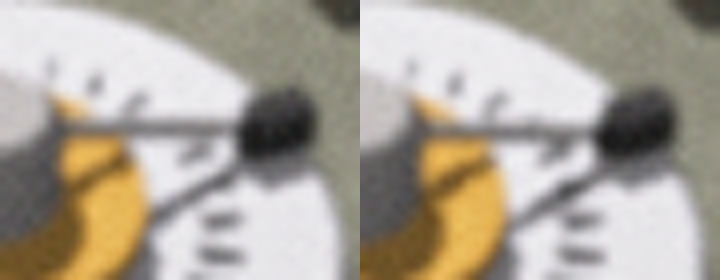

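In both views the pointer sits about 1–2 mm to the hot side of the marker's centre line (0.20–0.21 rad against 0.22), well inside tolerance and approached from the cold side. I'll let go here.

Request:
drive_tool --pt "0 0 0 0 0 0 30" --pt "0 0 0 0 0 0 50" --pt "0 0 0 0 0 0 60" --pt "0 0 0 0 0 0 60" --pt "0 -20 0 0 0 0 60"

```text
clock: 5.8
tcp_pos: [0.48, 0.0033, 0.0872]
orientation: [0.012, -2.211, 2.212]
contact_force: [-0.4, -0.3, -0.3]
grip_width: 0.0597
```

Request:
drive_tool --pt "0 -35 0 0 0 0 60" --pt "0 -75 0 0 0 0 60" --pt "0 -105 0 0 0 0 60" --pt "10 -105 -40 0 0 0 60" --pt "20 -105 -85 0 0 0 60"

```text
clock: 6.3
tcp_pos: [0.4633, 0.088, 0.194]
orientation: [0.003, -2.211, 2.211]
contact_force: [1.2, 1.1, -0.1]
grip_width: 0.0602
```

Request:
drive_tool --pt "8 0 -45 0 0 0 60" --pt "15 0 -90 0 0 0 60" --pt "18 0 -130 0 0 0 60" --pt "18 0 -130 0 0 0 60"

```text
clock: 6.7
tcp_pos: [0.4453, 0.225, 0.1949]
orientation: [0.011, -2.221, 2.212]
contact_force: [0.2, -0.4, -0.6]
grip_width: 0.0597
```

```bash
python3 look.py 6
python3 - <<'E'
from h import *
T=pickle.load(open("top6.pkl","rb"));S=pickle.load(open("side6.pkl","rb"))
a=cv2.resize(T["frame"][130:190,265:325],None,fx=6,fy=6,interpolation=cv2.INTER_CUBIC);b=cv2.resize(S["frame"][170:230,325:385],None,fx=6,fy=6,interpolation=cv2.INTER_CUBIC)
cv2.imwrite("pics/m6.png",np.hstack([a,b]))
E
```

```text
6.7 [0.44525383 0.22496616 0.19493728] 0.05965219713681237 [ 0.2 -0.4 -0.6]
```

View pics/m6.png

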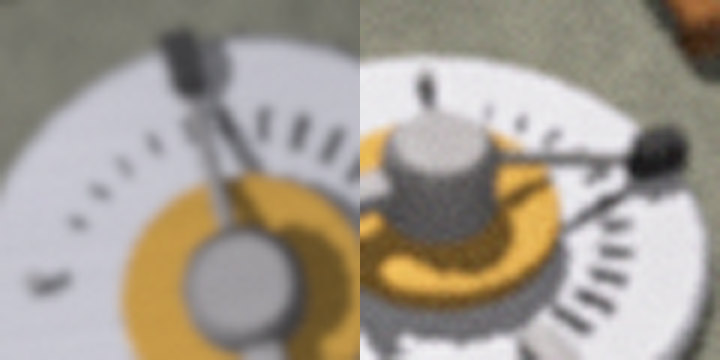

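View pics/top6.png

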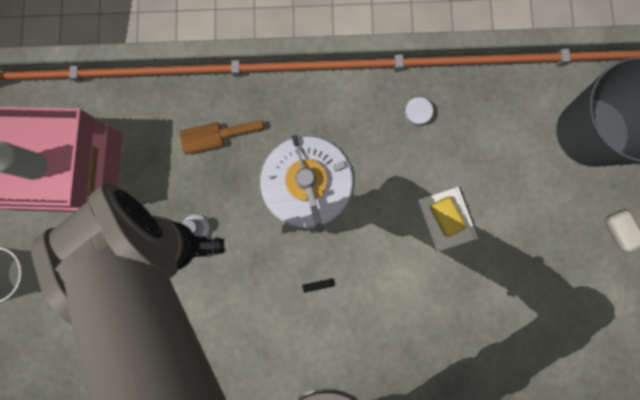

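Run:
```python
from h import *
T=pickle.load(open("top6.pkl","rb"));S=pickle.load(open("side6.pkl","rb"))
a=cv2.resize(T["frame"][170:250,280:360],None,fx=5,fy=5,interpolation=cv2.INTER_CUBIC);b=cv2.resize(S["frame"][160:240,250:330],None,fx=5,fy=5,interpolation=cv2.INTER_CUBIC)
cv2.imwrite("pics/g6.png",np.hstack([a,b]))
C=(.6017,.0349)
for al in(.18,.2,.22,.24,.26):
  g=[C[0]-.12*np.cos(al),C[1]-.12*np.sin(al)]
  p=proj(T,[[*g,.108],[*g,.052]]);q=proj(S,[[*g,.108],[*g,.052]])
  print(al,((p-[280,170]+.5)*5-.5).round(0).tolist(),((q-[250,160]+.5)*5-.5+[400,0]).round(0).tolist())
```

```text
0.18 [[176.0, 290.0], [179.0, 297.0]] [[592.0, 149.0], [599.0, 238.0]]
0.2 [[182.0, 289.0], [184.0, 296.0]] [[594.0, 153.0], [600.0, 242.0]]
0.22 [[187.0, 288.0], [189.0, 294.0]] [[596.0, 156.0], [602.0, 245.0]]
0.24 [[192.0, 286.0], [194.0, 293.0]] [[597.0, 159.0], [604.0, 248.0]]
0.26 [[198.0, 285.0], [199.0, 292.0]] [[599.0, 163.0], [605.0, 252.0]]
```

View pics/g6.png

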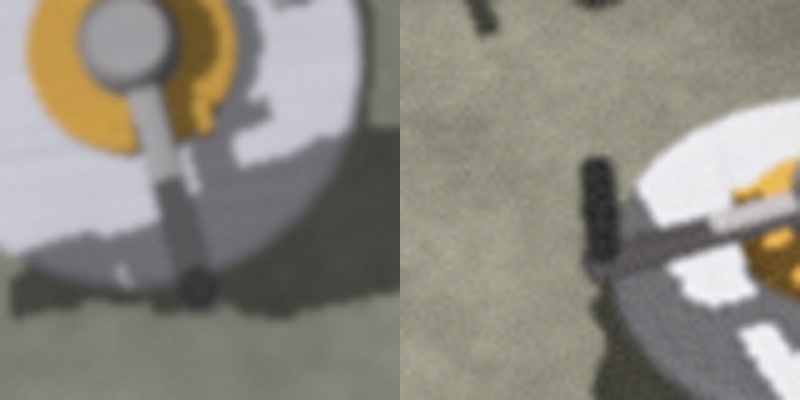

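Run:
```python
from bench import r
from h import *
o=r.get_obs();print(go(o,(.427,.3047,.195),-np.pi/2),o["joints"].round(2))
```

```text
(array([ 19.9,  -0.6, -85.6]), array([ 0. , -0.4,  0.7])) [-0.2   0.22 -0.43  1.94  0.1   1.01 -2.26]
```

Request:
drive_tool --pt "10 0 -43 0 0 0 60" --pt "19 0 -86 0 0 0 60" --pt "19 0 -86 0 0 0.7 60"

```text
clock: 7.1
tcp_pos: [0.4267, 0.3098, 0.1949]
orientation: [-0.003, -2.225, 2.217]
contact_force: [-0.1, -0.2, -0.5]
grip_width: 0.06
```

Run:
```python
from bench import r
from h import *
o=r.get_obs();print(o["tcp_pos"],go(o,(.427,.3047,.067),-np.pi/2))
```

```text
[0.42668147 0.30984822 0.19488414] (array([ -0.2, 127.9,   5.6]), array([ 0.2, -0.1, -0.1]))
```

Request:
drive_tool --pt "0 10 5 0 0 0 60" --pt "0 50 5 0 0 0 60" --pt "0 90 5 0 0 0 60" --pt "-1 125 5 0 0 0 60" --pt "-1 125 5 0 0 0 60"

```text
clock: 7.6
tcp_pos: [0.4257, 0.2997, 0.0652]
orientation: [0.002, -2.212, 2.22]
contact_force: [0.1, -0.9, 0.4]
grip_width: 0.0601
```

Request:
drive_tool --pt "0 0 0 0 0 0 30" --pt "0 0 0 0 0 0 20" --pt "0 0 0 0 0 0 8" --pt "0 0 0 0 0 0 8" --pt "0 0 0 0 0 0 8" --squeeze 35

```text
clock: 8.1
tcp_pos: [0.4262, 0.3001, 0.0661]
orientation: [-0.0, -2.214, 2.219]
contact_force: [0.2, -0.7, 0.6]
grip_width: 0.0077
```

```bash
python3 look.py 7;python3 - <<'E'
from h import *
b=cv2.resize(pickle.load(open("side7.pkl","rb"))["frame"][80:200,220:340],None,fx=5,fy=5)
cv2.imwrite("pics/s7.png",b)
E
```

```text
8.1 [0.42622131 0.30012925 0.06611459] 0.007726619652551888 [ 0.2 -0.7  0.6]
```

View pics/s7.png

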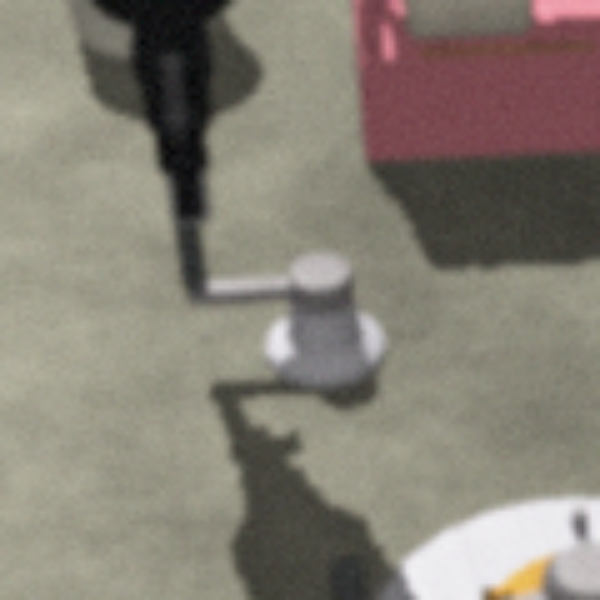

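Request:
drive_tool --pt "0 0 0 0 0 0 0" --pt "0 0 0 0 0 0 0" --pt "0 0 0 0 0 0 0"

```text
clock: 8.5
tcp_pos: [0.4259, 0.3, 0.0657]
orientation: [0.001, -2.213, 2.22]
contact_force: [0.9, -0.1, -0.7]
grip_width: 0.0001
```

```bash
python3 look.py 8;python3 - <<'E'
from h import *
T=pickle.load(open("top8.pkl","rb"));S=pickle.load(open("side8.pkl","rb"))
b=cv2.resize(S["frame"][100:180,220:300],None,fx=5,fy=5,interpolation=cv2.INTER_CUBIC)
a=cv2.resize(T["frame"][200:280,150:230],None,fx=5,fy=5,interpolation=cv2.INTER_CUBIC)
cv2.imwrite("pics/s8.png",np.hstack([a,b]))
print((proj(S,[[.4253,.3047,.1],[.4253,.3047,.05],[.426,.3,.066]])-[220,100])*5+[400,0])
E
```

```text
8.5 [0.42590786 0.30004738 0.06572099] 0.00012038705567640204 [ 0.9 -0.1 -0.7]
[[583.89938951 107.41855686]
 [593.53448041 183.53749968]
 [592.14806752 164.47469247]]
```

View pics/s8.png

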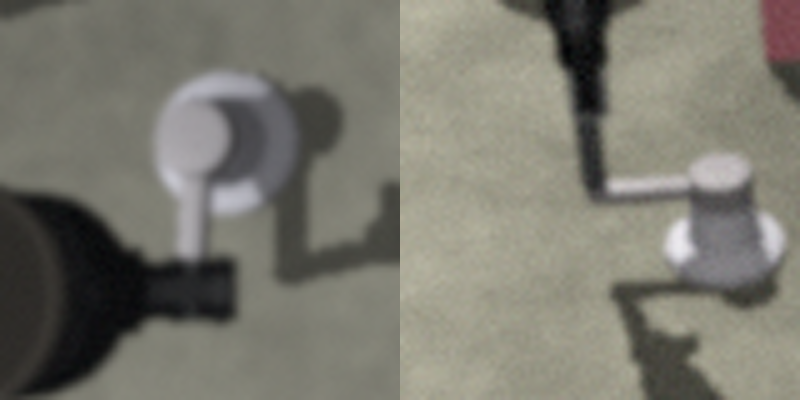

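```bash
python3 - <<'E'
from h import *
from bench import r
T=pickle.load(open("top8.pkl","rb"));S=pickle.load(open("side8.pkl","rb"))
for p in([.426,.3,.066],[.426,.3,.085],[.4253,.3047,.1],[.4253,.3047,.05],[.426,.3,.14]):
  print(p,(proj(T,[p])-[150,200]+.5)*5,(proj(S,[p])-[220,100]+.5)*5+[400,0])
print(plane(T,(150+235/5,200+290/5),.066),plane(T,(150+235/5,200+290/5),.1))
o=r.get_obs();print(Ro.from_rotvec(o["orientation"]).as_matrix().round(3),o["tcp_pos"],o["grip_width"],o["joints"].round(2))
E
cd pics; python3 -c "
import cv2;cv2.imwrite('s8b.png',cv2.resize(cv2.imread('side8.png')[20:200,180:340],None,fx=3.3,fy=3.3,interpolation=cv2.INTER_CUBIC))"
```

```text
[0.426, 0.3, 0.066] [[188.67757818 293.22555682]] [[594.64806752 166.97469247]]
[0.426, 0.3, 0.085] [[174.27223311 294.19207889]] [[590.99424764 138.01172906]]
[0.4253, 0.3047, 0.1] [[151.55207321 296.92285579]] [[586.39938951 109.91855686]]
[0.4253, 0.3047, 0.05] [[190.02400751 294.27744258]] [[596.03448041 186.03749968]]
[0.426, 0.3, 0.14] [[128.94334964 297.23340599]] [[579.90629881  50.12018881]]
[0.42574954 0.27813607 0.066     ] [0.42621031 0.26763933 0.1       ]
[[-1.    -0.005 -0.005]
 [ 0.005 -0.003 -1.   ]
 [ 0.005 -1.     0.003]] [0.42591071 0.2999869  0.06568467] -6.674211494555215e-05 [-0.38  0.44 -0.43  2.01  0.26  0.76 -2.54]
```

View pics/s8b.png

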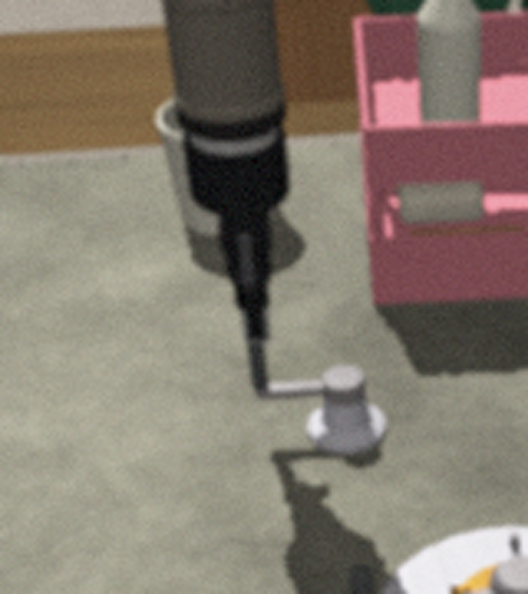

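View pics/top8.png

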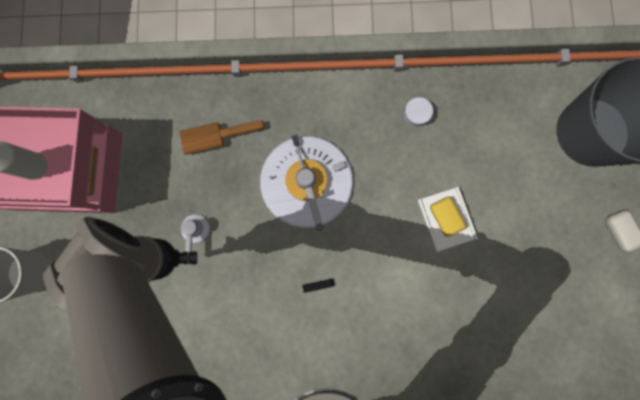

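Run:
```python
from h import *
T=pickle.load(open("top8.pkl","rb"));S=pickle.load(open("side8.pkl","rb"))
tt=lambda u,v:((u+.5)/5-.5+150,(v+.5)/5-.5+200)
ss=lambda u,v:((u-400+.5)/5-.5+220,(v+.5)/5-.5+100)
for u in(205,222,235):
  for v in (112,165,190): print(u,v,tri(T,tt(u,291),S,ss(588,v)))
b=cv2.resize(S["frame"][85:150,240:285],None,fx=9,fy=9,interpolation=cv2.INTER_CUBIC)
a=cv2.resize(T["frame"][235:275,165:205],None,fx=9,fy=9,interpolation=cv2.INTER_CUBIC)
a=cv2.copyMakeBorder(a,0,b.shape[0]-a.shape[0],0,0,cv2.BORDER_CONSTANT)
im=np.hstack([a,b]);im=np.clip(im.astype(float)*1.8,0,255).astype(np.uint8)
cv2.imwrite("pics/s8c.png",im);print(im.shape)
```

```text
205 112 (array([0.42715026, 0.27591677, 0.11704234]), np.float64(0.00012024839015418423))
205 165 (array([0.42488887, 0.28968125, 0.07443682]), np.float64(0.0035652501005425255))
205 190 (array([0.42376459, 0.29651567, 0.05326149]), np.float64(0.0052785706385262065))
222 112 (array([0.42722697, 0.2668634 , 0.12294599]), np.float64(0.0002563997719800418))
222 165 (array([0.42499216, 0.28005223, 0.08105496]), np.float64(0.0031353237663205246))
222 190 (array([0.42388186, 0.28659628, 0.06024901]), np.float64(0.0048209592371002245))
235 112 (array([0.42728493, 0.26002477, 0.12740562]), np.float64(0.0005408978698499005))
235 165 (array([0.42507012, 0.27278468, 0.08605029]), np.float64(0.002810850382614207))
235 190 (array([0.42397035, 0.27911259, 0.06552105]), np.float64(0.004475732828605045))
(585, 765, 3)
```

View pics/s8c.png

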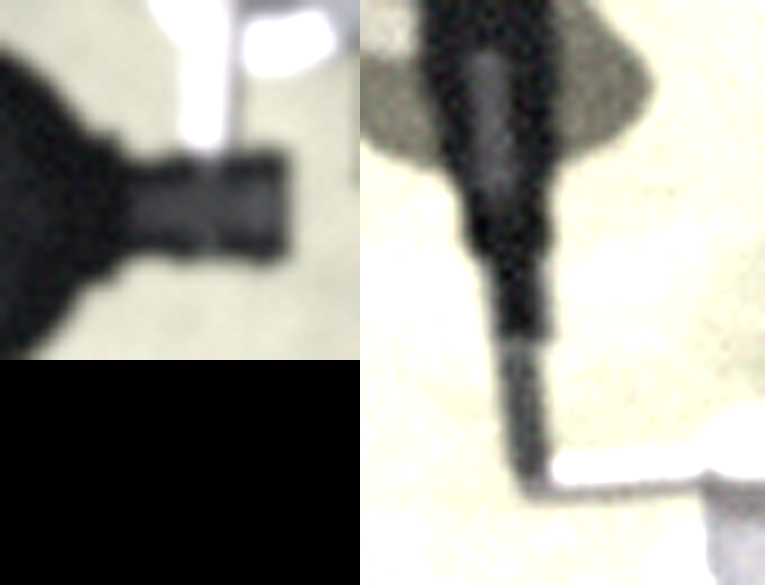

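Request:
drive_tool --pt "0 -30 0 0 0 0 0" --pt "0 -70 0 0 0 0 0" --pt "0 -90 0 0 0 0 0" --pt "0 -90 0 0 0 0 0"

```text
clock: 9.0
tcp_pos: [0.4281, 0.3019, 0.1588]
orientation: [-0.005, -2.22, 2.218]
contact_force: [0.9, 0.6, -0.5]
grip_width: 0.0003
```

```bash
python3 look.py 9;python3 - <<'E'
from h import *
from bench import r
T=pickle.load(open("top9.pkl","rb"));S=pickle.load(open("side9.pkl","rb"))
o=r.get_obs();p=o["tcp_pos"];print(proj(T,[p]),proj(S,[p]),o["grip_width"])
b=cv2.resize(S["frame"][60:160,220:300],None,fx=5,fy=5,interpolation=cv2.INTER_CUBIC)
a=cv2.resize(T["frame"][200:300,150:230],None,fx=5,fy=5,interpolation=cv2.INTER_CUBIC)
ptop=((proj(T,[p])[0]-[150,200]+.5)*5);ps=((proj(S,[p])[0]-[220,60]+.5)*5)
for im,q in((a,ptop),(b,ps)):cv2.circle(im,tuple(int(x) for x in q),4,(0,0,255),1)
cv2.imwrite("pics/s9.png",np.clip(np.hstack([a,b])*1.6,0,255).astype(np.uint8))
E
```

```text
9.0 [0.42810865 0.30187534 0.15882268] 0.0002559630747484608 [ 0.9  0.6 -0.5]
[[172.46622543 258.92299793]] [[254.98447332 104.27798486]] -1.5856421684455263e-05
```

View pics/s9.png

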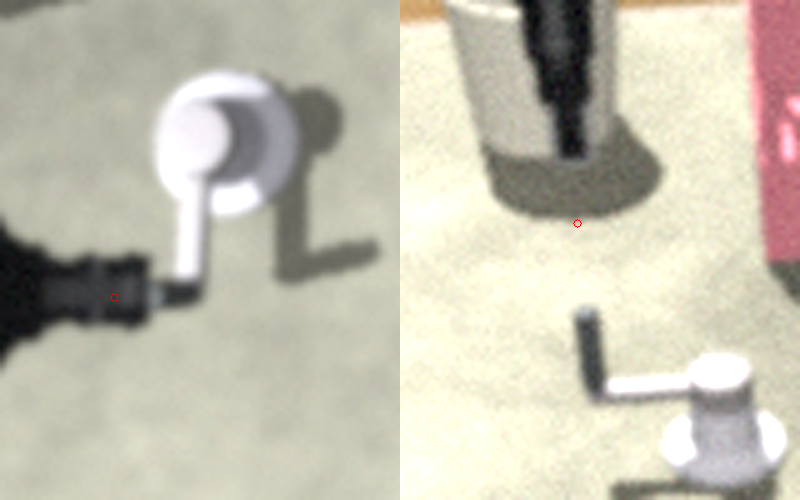

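Run:
```python
from h import *
T=pickle.load(open("top9.pkl","rb"));S=pickle.load(open("side9.pkl","rb"))
for z in(.17,.18,.19,.2,.21):
  P=[[.427,y,z] for y in(.316,.302,.2875)]
  print(z,((proj(T,P)-[150,200]+.5)*5).round().tolist(),((proj(S,P)-[220,60]+.5)*5+[400,0]).round().tolist())
```

```text
0.17 [[62.0, 298.0], [97.0, 297.0], [133.0, 296.0]] [[574.0, 183.0], [575.0, 197.0], [576.0, 212.0]]
0.18 [[51.0, 298.0], [87.0, 297.0], [124.0, 296.0]] [[572.0, 166.0], [573.0, 180.0], [574.0, 195.0]]
0.19 [[41.0, 299.0], [77.0, 298.0], [115.0, 297.0]] [[570.0, 149.0], [571.0, 162.0], [572.0, 177.0]]
0.2 [[31.0, 299.0], [67.0, 299.0], [105.0, 298.0]] [[568.0, 131.0], [569.0, 145.0], [570.0, 159.0]]
0.21 [[20.0, 300.0], [57.0, 299.0], [95.0, 298.0]] [[566.0, 113.0], [566.0, 127.0], [567.0, 141.0]]
```

Run:
```python
from h import *
T=pickle.load(open("top9.pkl","rb"));S=pickle.load(open("side9.pkl","rb"))
t=lambda u,v:((u+.5)/5-.5+150,(v+.5)/5-.5+200)
s=lambda u,v:((u-400+.5)/5-.5+220,(v+.5)/5-.5+60)
print(tri(T,t(150,290),S,s(574,158)), "pin", tri(T,t(155,295),S,s(587,313)))
for k in("1","4","6"):
  T=pickle.load(open(f"top{k}.pkl","rb"));S=pickle.load(open(f"side{k}.pkl","rb"))
a=pickle.load(open("side6.pkl","rb"))["frame"];b=pickle.load(open("top6.pkl","rb"))["frame"]
cv2.imwrite("pics/s6c.png",np.clip(1.6*np.hstack([cv2.resize(b[195:295,150:250],None,fx=4,fy=4),cv2.resize(a[40:140,220:320],None,fx=4,fy=4)]),0,255).astype(np.uint8))
p=[.4453,.222,.195]
T=pickle.load(open("top6.pkl","rb"));S=pickle.load(open("side6.pkl","rb"))
print((proj(T,[p])-[150,195])*4,(proj(S,[p])-[220,40])*4+[400,0])
```

```text
(array([0.42965561, 0.2658128 , 0.21218817]), np.float64(0.0006565643882059685)) pin (array([0.42575897, 0.30354711, 0.09843733]), np.float64(0.0001574200593358886))
[[222.18685836 213.57539568]] [[568.9553811  265.39860414]]
```

View pics/s6c.png

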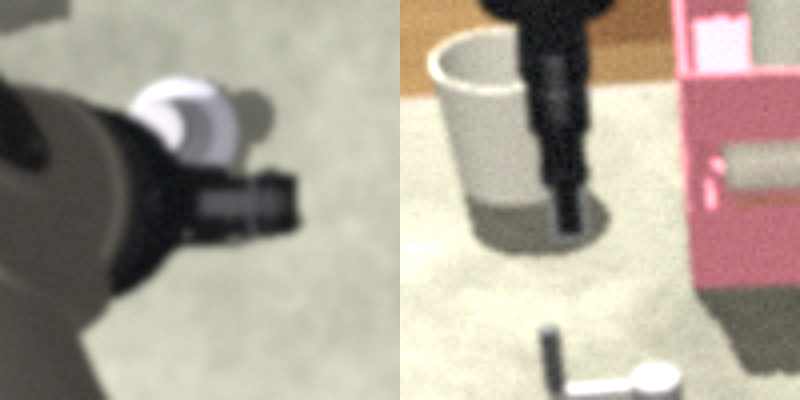

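Run:
```python
from h import *
def zat(k,px,y):
  S=pickle.load(open(f"side{k}.pkl","rb"));c,d=ray(S,px);t=(y-c[1])/d[1];return c+t*d
print("6",zat("6",(220+(568-400)/4,40+238/4),.1775))
print("8",zat("8",(260,122.8),.2855),zat("8",(260,122.8),.3))
print("9",zat("9",(220+174/5,60+159/5),.2875))
for k in "1":
  S=pickle.load(open(f"side{k}.pkl","rb"));cv2.imwrite("pics/s1c.png",np.clip(1.8*cv2.resize(S["frame"][120:210,250:340],None,fx=6,fy=6,interpolation=cv2.INTER_CUBIC),0,255).astype(np.uint8))
  print((proj(S,[[.4839,.0657,.066]])-[250,120])*6)
```

```text
6 [0.44694211 0.1775     0.23940187]
8 [0.4338934  0.2855     0.10760606] [0.43357766 0.3        0.09809788]
9 [0.43021577 0.2875     0.19838932]
[[222.66267946 405.60830235]]
```

View pics/s1c.png

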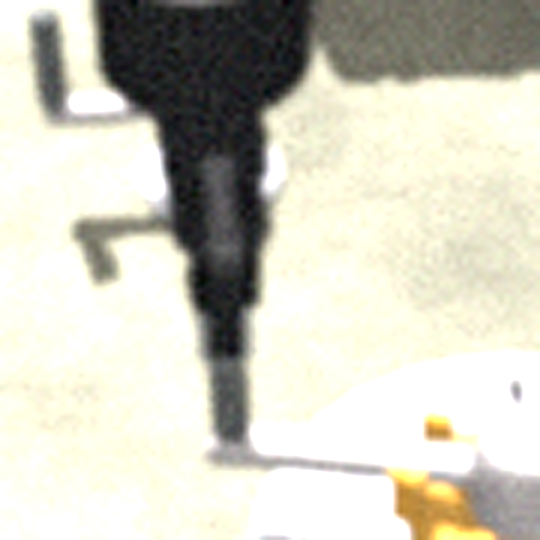

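The fingertips in the pictures end about 35–40 mm above the reported TCP height, at the mixer grip as well. That explains why the fingers closed just above the stop pin: they ended at about 0.10 m in the image. I'll go about 32 mm lower this time and watch the force.

Request:
drive_tool --pt "1 0 0 0 0 0 60" --pt "1 20 -2 0 0 0 60" --pt "1 55 -2 0 0 0 60" --pt "1 80 -2 0 0 0 60" --pt "1 95 -2 0 0 0 60"

```text
clock: 9.6
tcp_pos: [0.4229, 0.3003, 0.0573]
orientation: [0.006, -2.208, 2.221]
contact_force: [-0.4, 0.2, -0.2]
grip_width: 0.06
```

Request:
drive_tool --pt "0 8 0 0 0 0 60" --pt "0 16 0 0 0 0 60" --pt "0 24 0 0 0 0 60" --pt "0 28 0 0 0 0 60"

```text
clock: 10.0
tcp_pos: [0.4226, 0.3001, 0.0288]
orientation: [0.006, -2.208, 2.221]
contact_force: [-0.3, 0.6, 0.7]
grip_width: 0.0599
```

Request:
drive_tool --pt "0 0 0 0 0 0 30" --pt "0 0 0 0 0 0 20" --pt "0 0 0 0 0 0 6" --pt "0 0 0 0 0 0 6" --pt "0 0 0 0 0 0 6" --squeeze 35

```text
clock: 10.5
tcp_pos: [0.4228, 0.3008, 0.0294]
orientation: [0.005, -2.21, 2.22]
contact_force: [-0.7, 1.3, 4.6]
grip_width: 0.013
```

```bash
python3 look.py 10;python3 - <<'E'
from h import *
T=pickle.load(open("top10.pkl","rb"));S=pickle.load(open("side10.pkl","rb"))
b=cv2.resize(S["frame"][60:160,220:300],None,fx=5,fy=5,interpolation=cv2.INTER_CUBIC)
a=cv2.resize(T["frame"][200:300,150:230],None,fx=5,fy=5,interpolation=cv2.INTER_CUBIC)
cv2.imwrite("pics/s10.png",np.clip(np.hstack([a,b])*1.6,0,255).astype(np.uint8))
E
```

```text
10.5 [0.42283676 0.30083924 0.02942988] 0.012976924133781955 [-0.7  1.3  4.6]
```

View pics/s10.png

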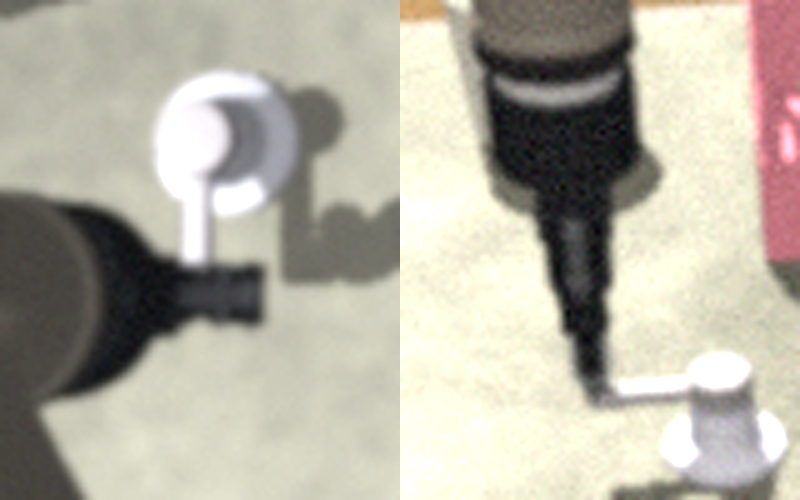

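Request:
drive_tool --pt "-1 -3 10.5 0 0 0 6" --pt "-3 -3 21 0 0 0 6" --pt "-7 -3 30.5 0 0 0 6" --pt "-12 -3 39.5 0 0 0 6" --pt "-19 -3 48 0 0 0 6"

```text
clock: 11.1
tcp_pos: [0.4391, 0.2528, 0.031]
orientation: [0.012, -2.209, 2.22]
contact_force: [-4.3, 4.9, -9.2]
grip_width: 0.0124
```

Request:
drive_tool --pt "-9 0 7 0 0 0 6" --pt "-18 0 13 0 0 0 6" --pt "-28 0 17.5 0 0 0 6" --pt "-38 0 20.5 0 0 0 6" --pt "-42 0 21.5 0 0 0 6"

```text
clock: 11.6
tcp_pos: [0.4773, 0.2326, 0.0306]
orientation: [0.021, -2.206, 2.218]
contact_force: [-22.1, 5.2, 18.7]
grip_width: 0.013
```

```bash
python3 look.py 11;python3 - <<'E'
from h import *
T=pickle.load(open("top11.pkl","rb"));S=pickle.load(open("side11.pkl","rb"))
b=cv2.resize(S["frame"][80:180,240:320],None,fx=5,fy=5,interpolation=cv2.INTER_CUBIC)
a=cv2.resize(T["frame"][190:290,150:230],None,fx=5,fy=5,interpolation=cv2.INTER_CUBIC)
cv2.imwrite("pics/s11.png",np.clip(np.hstack([a,b])*1.4,0,255).astype(np.uint8))
E
```

```text
11.6 [0.47730178 0.23255371 0.03056291] 0.012996574200817713 [-22.1   5.2  18.7]
```

View pics/s11.png

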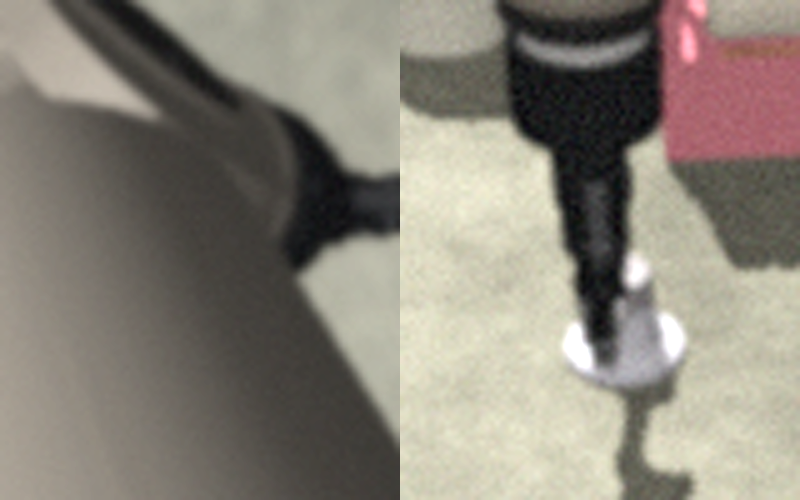

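Request:
drive_tool --pt "0 0 0 0 0 0 20" --pt "0 0 0 0 0 0 40" --pt "0 0 0 0 0 0 50" --pt "0 0 0 0 0 0 50"

```text
clock: 12.1
tcp_pos: [0.4776, 0.232, 0.0305]
orientation: [0.02, -2.206, 2.219]
contact_force: [0.7, -0.3, 0.8]
grip_width: 0.0502
```

Request:
drive_tool --pt "0 -30 0 0 0 0 50" --pt "0 -75 0 0 0 0 50" --pt "0 -120 0 0 0 0 50" --pt "0 -140 0 0 0 0 50" --pt "0 -150 20 0 0 0 50"

```text
clock: 12.6
tcp_pos: [0.4817, 0.2158, 0.1836]
orientation: [0.019, -2.214, 2.219]
contact_force: [-0.3, -0.4, 0.2]
grip_width: 0.0499
```

Request:
drive_tool --pt "0 0 45 0 0 0 50" --pt "0 0 90 0 0 0 50" --pt "0 0 135 0 0 0 50" --pt "0 0 180 0 0 0 50" --pt "0 0 225 0 0 0 50"

```text
clock: 13.1
tcp_pos: [0.4822, -0.0115, 0.1843]
orientation: [0.017, -2.213, 2.219]
contact_force: [0.4, 0.0, 0.6]
grip_width: 0.0503
```

Request:
drive_tool --pt "0 0 45 0 0 0 50" --pt "0 0 90 0 0 0 50" --pt "0 0 135 0 0 0 50" --pt "0 0 180 0 0 0 50" --pt "0 0 225 0 0 0 50"

```text
clock: 13.6
tcp_pos: [0.4824, -0.2388, 0.185]
orientation: [0.016, -2.213, 2.22]
contact_force: [2.3, 0.5, 0.3]
grip_width: 0.0497
```

```bash
python3 look.py 12;python3 - <<'E'
from h import *
T=pickle.load(open("top12.pkl","rb"));S=pickle.load(open("side12.pkl","rb"))
b=cv2.resize(S["frame"][80:180,240:320],None,fx=5,fy=5,interpolation=cv2.INTER_CUBIC)
a=cv2.resize(T["frame"][190:290,150:230],None,fx=5,fy=5,interpolation=cv2.INTER_CUBIC)
cv2.imwrite("pics/s12.png",np.clip(np.hstack([a,b])*1.4,0,255).astype(np.uint8))
a=cv2.resize(T["frame"][130:190,265:325],None,fx=6,fy=6,interpolation=cv2.INTER_CUBIC);b=cv2.resize(S["frame"][170:230,325:385],None,fx=6,fy=6,interpolation=cv2.INTER_CUBIC)
cv2.imwrite("pics/m12.png",np.hstack([a,b]))
E
```

```text
13.6 [ 0.4824421  -0.23881931  0.18504469] 0.04970645993508708 [2.3 0.5 0.3]
```

View pics/s12.png

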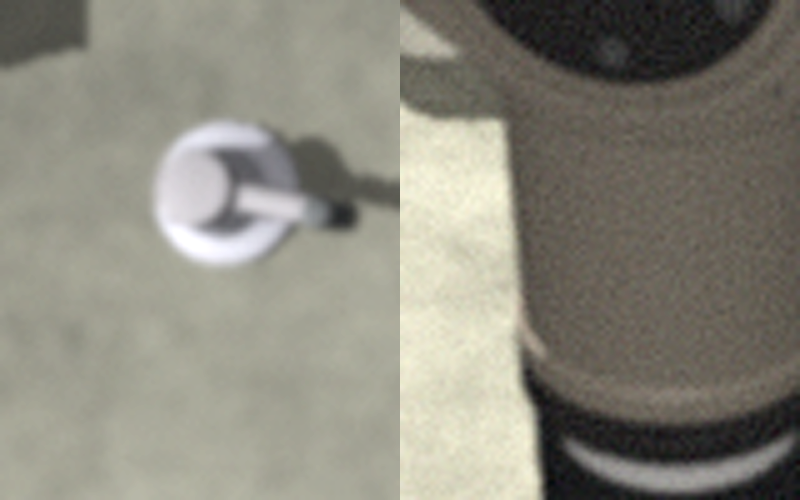

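View pics/m12.png

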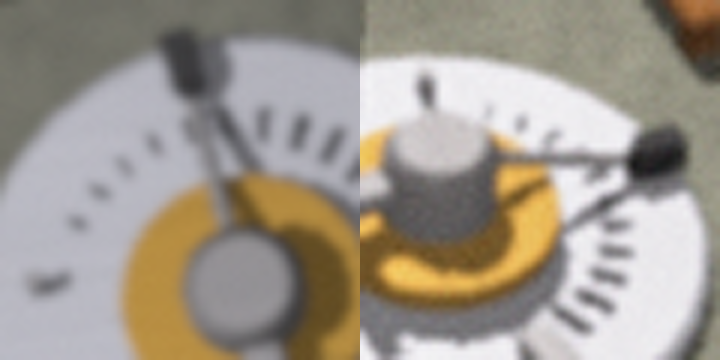

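View pics/top12.png

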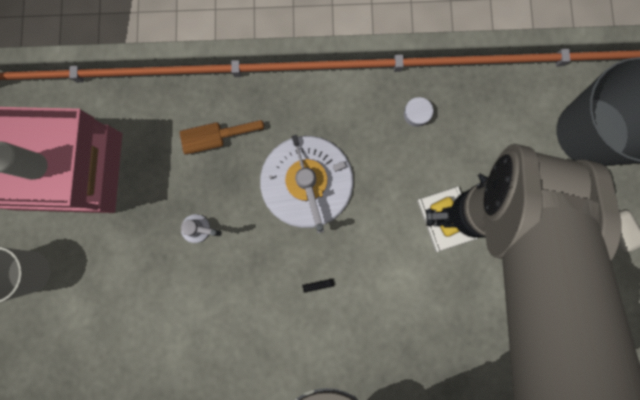

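Run:
```python
from h import *
T=pickle.load(open("top12.pkl","rb"));T0=pickle.load(open("top0.pkl","rb"))
q=lambda u,v:((u+.5)/5-.5+150,(v+.5)/5-.5+190)
H=plane(T,q(196,188),.056);print("hub",H)
h=np.array([.4963,.302])
for th in(1.1,1.2,1.25,1.3,1.4):
  g=h-.07*np.array([np.cos(th),np.sin(th)]);print(th,((proj(T,[[*g,.1],[*g,.05]])-[150,190]+.5)*5).round().tolist())
for u,v,z in((318,208,.1),(348,214,.05)):
  p=plane(T,q(u,v),z)[:2];d=h-p;print(p,np.hypot(*d),np.arctan2(d[1],d[0]))
print(plane(T0,(165+62/4,125+537/4),.1),plane(T0,(165+85/4,125+533/4),.05))
```

```text
hub [0.49534161 0.3006405  0.056     ]
1.1 [[303.0, 251.0], [333.0, 253.0]]
1.2 [[310.0, 236.0], [340.0, 239.0]]
1.25 [[313.0, 228.0], [342.0, 232.0]]
1.3 [[315.0, 220.0], [345.0, 224.0]]
1.4 [[319.0, 204.0], [348.0, 209.0]]
[0.48254372 0.23302317] 0.07033518378761913 1.3739457417257992
[0.48193895 0.23275043] 0.07072300081695361 1.3663138140882396
[0.42448601 0.30319964 0.1       ] [0.42561097 0.30756346 0.05      ]
```

Run:
```python
from bench import r
o=r.get_obs();print(o["clock"],abs(o["qvel"]).max(),o["contact_force"]);print(r.hand_in())
```

```text
13.7 0.08791551180492484 [-0.59774913  0.56967138 -0.04439752]
the job is handed in; nothing more can be done
None
```

The mixer is set to the marker and the stop valve is fully open. I handed the job in at 13.7 s of the 64 s allowed; no verdict is reported.

**What I did:** I pinched the mixer grip and took the pointer about 46 mm past the marker to the cold side. I then brought it back to the marker from that side and let go. After that I pinched the stop valve's pin, turned it anticlockwise to its end stop and moved the arm clear.

**Last checks:**
- **Mixer:** the pointer lies about 1–2 mm from the marker's centre line. It looked the same after letting go and after the stop valve was turned. The valve itself cannot be seen, so its position is inferred from the final drive towards hot.
- **Stop valve:** its arm turned about 1.4 rad, measured in the top view only, because the arm hid it from the side camera. It also met a firm stop, with about 22 N on the tool.
- **Bystanders:** the marker, brush, tin and clip look unmoved. The soap was partly hidden under the gripper in the last picture.

**Disagreements:**
- **Finger height:** in the pictures the fingertips sat about 35–40 mm higher than the reported TCP, for a reason I did not find. The first try on the stop pin therefore closed just above it and moved nothing; going about 35 mm lower worked.
- **Lever angle:** it came out as about 0.20–0.21 rad from the pointer, 0.25 from the grip and 0.27 from the TCP. This fits a small error in my estimate of the mixer's centre; allowing for it puts the pointer about 1 mm from the marker.
- **Arm speed:** one joint still read about 0.09 rad/s when I handed in, clear of everything.

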